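# Hang a pail of tile chips on the spring scale

## Robot

A 6-joint arm with a two-finger parallel gripper is mounted at the origin on the work surface. World frame = base frame: x ahead of the robot, y to its left, z up, the work surface at z = 0. Lengths are in m, angles in rad, forces in N, time in s.
With the tool pointing down it reaches from about 0.35 to 0.85 m from the base axis. Payload 8.1 kg.
Tool frame: the origin (TCP) lies between the finger pads; the fingertips stand 11 mm ahead of it and the grasp point (between the pads) lies 8 mm behind it (tips_ahead is the z of the fingertips in the tool frame, in m); z points along the fingers, y is the line along which they close (so a half turn about z gives the same grasp; the last joint's range is limited). The gripper opens to 93 mm and grips with 3 to 60 N. Pads are 15 mm wide; open, the fingers measure 128 mm over their backs; the gripper's body (75 mm by 188 mm) begins 65 mm behind the grasp point.
Start: joints at [1.185, 0.13, 1.488, -0, 1.523, -0.085], TCP at [0.178, 0.573, 0.194] pointing down, gripper open.
Joint ranges: [-2.96, 2.96], [-0.89, 2.26], [0.02, 2.5], [-1.34, 4.48], [0, 2.73], [-2.66, 2.66]. Speed limits (rad/s): [2.39, 2.39, 2.79, 3.14, 3.14, 3.14].

## Interface

Orientations are given as a rotation vector (axis times angle).
In Python, from plant import read_state, read_camera, close_job, tips_ahead gives the robot as it stands. The module is installed in compiled form; this text tells all that it offers.
- The arm moves only by the tool move_arm, never from a script. Its argument "plan" is a list of rows, each a list of 7 numbers: the turn, a rotation vector about the tool's x, y, z in units of 6 degrees (1.0 is 6 degrees), then the shift along the tool's x, y, z in units of 25 mm (1.0 is 25 mm), then the finger opening in mm, from 0 to 93. A call has exactly 10 rows; each row shifts and turns the commanded pose from where the row before left it, along the tool's axes as they then stand; what a row does not reach is not made up. A row lasts 1/10 s, in which the tool goes at most 50 mm and 8.59 degrees, less where a joint would pass 70% of its speed; a pose out of reach is approached as far as the arm can. A call is refused whole if a number of a shift passes 1 or a number of a turn 1, either way. A call with a gripper value outside its range is refused whole. The fingers move at their own pace and stop on an object; "force" is the grip in N (left out, the last holds). Time passes only in rows, so rows that do not move let the fingers close, or fill a call up. It gives the time, the measured TCP pose, the force, the opening and the grip force at its end, in the units of the state.
- read_state(): the state, without advancing time (a new reading comes with each control period).
- read_camera(name): name is "side" or "top" or "wrist"; returns a dict with "frame" (400x640x3 uint8, red, green, blue), "z_map" (400x640 float32, m along the optical axis (not along the pixel's ray), 0 where there is no reading), "fx", "fy", "cx", "cy" (pixels), "rvec" (rotation vector, rad) and "tvec" (3), from world to camera coordinates, as OpenCV has them. Camera axes: x right, y down, z forward; pixel columns grow to the right and rows downward; lengths in m; the calibration is good to about 2 mm. A picture is of the moment at which its call begins.
- close_job(): hands the job in; it is judged then, once.
The state is a dict: "t": time; "q": joint angles; "dq": joint speeds; "joint_torque": joint torques, N m; "tool_pos": TCP position; "orientation": TCP orientation; "force": force on the tool from outside, world axes, zero at the start; "wrist_torque": the same for the moment, N m; "opening": finger opening in m; "gripper_force": force on a finger pad.
Only numpy, scipy, OpenCV 4.12 (cv2) and the standard library are available. Lean on these libraries where they do the work, as an engineer would, in place of code of your own. Each camera call takes 0.05 s, during which the arm holds its last target. There are 200 camera calls.

## Task

Weigh the black pail of tile chips: with the pail still standing on the bench, swing its flat-lying bail upright, then lift the pail by the bail's red grip and hang it on the twin hook of the blue spring-scale stand. Keep hold of the bail while you lower it gently until the hook has taken the weight, then let go so that the pail hangs free and still, clear of the bench. Do not overload the delicate scale (12 N at most), do not tip the pail, and leave the hammer, the tile stack, the stone offcut and the jar where they are.

Things in the scene. Friction and masses are not known exactly. Their poses are not given: they have to be found in the camera images.
- pail: Black open pail, 105 mm high, 116 mm outside diameter at the rim, 96 mm at the foot, chips fixed inside; 0.44 to 0.73 kg in all. Origin at the centre of its underside, z up. Its bail is hinged on two ears at local y = +66 and -66 mm, 98 mm above the underside; the hinge axis, along the pail's y, crosses the pail's axis. At the start the bail lies flat, level with the ears, towards the pail's -x.
- bail (a joint): Angle of the wire bail (rad): 0 flat against its stop towards the pail's -x, 1.57 upright, up to 3.1 flat on the other side. It swings with slight friction and falls back if let go. 100 mm from the hinge axis to the middle of its straight top bar, which runs along the pail's y; the bar is 7 mm wire, 96 mm long; when upright, 89 mm is open between it and the rim.
- bail_grip (a point): Centre of the red grip, a round sleeve 16 mm in diameter and 36 mm long on the middle of the bail's top bar, its length along the pail's y. Its axes equal the pail's while the bail lies flat and turn with the bail. While flat, 42 mm from its centre to the pail's rim. The sleeve spins freely on the wire, so the bail can swing while it is held. Pushing along the bail tips the pail.
- stand: Blue spring-scale stand with a yellow twin hook, fixed to the bench. Origin on the bench below the middle of the hook's seat; z up; the hook opens to the stand's -x: enter from there, prongs between bail and pail rim. Post 22 by 40 mm, 212 mm high, at x = 143 mm, y = 0, a collar on it; base plate 12 mm high (x = 70 to 200 mm, y = -75 to 75 mm).
- hook_mid (a point): Fixed reference point 255 mm straight above the stand's origin; it does NOT move with the hook. The hook's collar is clamped at another height each time: the unloaded seat's top lies up to 18 mm above or below this point (237 to 273 mm above the bench), to be seen or felt. The hook is sprung: it yields 0.8 mm per newton and is overloaded above 12 N.
- hook_axis (a point): Fixed point on the bench at the stand's origin, same axes. Twin hook: two 8 mm prongs at y = +36 and -36 mm, flat seats from x = -12 to 12 mm. The bail's wire rests across both, along y, the red grip between them. Tips at x = -26 mm stand 20 mm above the seat's top; behind, the prongs rise to 18 mm above it at x = 36 mm, level to x = 103 mm, then drop to a cross bar 55 mm below.
- hammer: Mason's hammer with wooden handle, 232 mm long, 170 mm over its head; bystander, to be left alone. Origin underneath, near the middle of its length.
- tiles: Stack of five 100 mm square tiles, 55 mm high; bystander. Origin at the centre of its underside.
- offcut: Pale stone offcut, 90 by 70 by 45 mm; bystander. Origin at the centre of its underside.
- jar: Amber pigment jar with a blue cap, 54 mm in diameter, 60 mm high; bystander. Origin at the centre of its underside.
Not all that is in view belongs to the job. Of the things that look like the pail, take the one that is farthest to the robot's left at the start.

How it is judged:
By the outcome, as a careful person would: the job done as asked, in the order asked, and still so for the second after the job is handed in, with the robot touching nothing.
It also fails if it takes over 72 s, if anything falls off the work surface, if the arm or the gripper's body presses on something with over 40 N, if the wrist force passes 120 N, or if a joint passes its speed limit or range.

## Working session

There is one attempt and no reset: what is moved stays moved. The work goes in short steps, Python scripts to look and compute and a tool call to move; the robot and the scene stay as the last step left them, time stands still between calls to the robot, and variables do not carry over. Pictures are saved under pics/ and viewed, at most 10 in all, crops included, and the job is handed in when it is done.

Besides the shell and the picture viewer there is one more tool, called after "Emit:" by a JSON object that holds its "op" and its "data". move_arm: Moves the arm, as the interface text tells. Its arguments: {"type":"object","properties":{"plan":{"type":"array","items":{"type":"array","items":{"type":"number"}}},"force":{"type":"number"}},"required":["plan"]}

```bash
mkdir -p pics
cat > h.py <<'E'
import numpy as np, cv2
from plant import read_state, read_camera, close_job, tips_ahead
def grab(n,save=None):
    c=read_camera(n); c['R']=cv2.Rodrigues(np.array(c['rvec'],float))[0]; c['t']=np.array(c['tvec'],float).ravel()
    if save: cv2.imwrite(f'pics/{save}.png',c['frame'][:,:,::-1])
    np.savez(f'{save or n}.npz',**c); return c
def world(c,u,v,z=None):
    z=c['z_map'][int(v),int(u)] if z is None else z
    return c['R'].T@(np.array([(u-c['cx'])/c['fx']*z,(v-c['cy'])/c['fy']*z,z])-c['t'])
def onplane(c,u,v,h):
    o=-c['R'].T@c['t']; d=c['R'].T@np.array([(u-c['cx'])/c['fx'],(v-c['cy'])/c['fy'],1]); return o+d*(h-o[2])/d[2]
def proj(c,p):
    q=c['R']@np.array(p)+c['t']; return q[0]/q[2]*c['fx']+c['cx'],q[1]/q[2]*c['fy']+c['cy']
E
python3 - <<'E'
from h import *
for n in('top','side'):
    c=grab(n,n+'1'); print(n,-c['R'].T@c['t'],c['fx'])
print(read_state(),tips_ahead)
E
```

```text
top [ 0.30519489 -0.00414115  1.41125738] 465.8096649889071
side [-0.17184347 -0.82944425  1.19356985] 467.807280454199
{'t': 0.1, 'q': array([ 1.18462333e+00,  1.31044245e-01,  1.48914543e+00, -1.37504118e-05,
        1.52300472e+00, -8.54129330e-02]), 'dq': array([ 0.00154094, -0.00099802, -0.00156348,  0.00185459, -0.00026002,
        0.00090306]), 'joint_torque': array([ 1.53624504e-03, -5.61346042e+01, -4.93092549e+01,  7.70444074e-02,
        2.92213418e-02, -2.00949827e-06]), 'tool_pos': array([0.17753473, 0.57256697, 0.19283081]), 'orientation': array([-4.70598966e-01, -3.10577976e+00,  2.45115066e-03]), 'force': array([ 0.29659441, -0.04350586,  0.09676351]), 'wrist_torque': array([-0.02314458, -0.02855336,  0.02941139]), 'gripper_force': 0.0, 'opening': 0.09292134451203268} 0.011
```

View pics/top1.png

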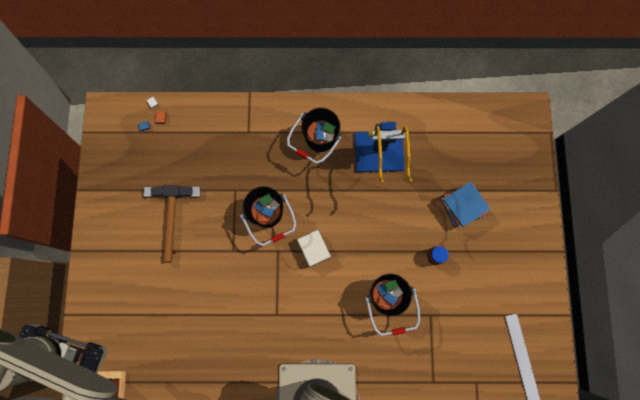

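View pics/side1.png

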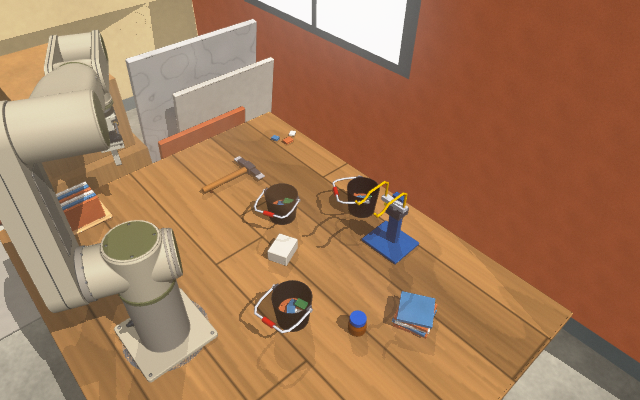

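Top view: three pails at about (263,207), (321,130) and (391,295). The leftmost (largest y) is at (263,207), with its red grip near (278,238). The stand is near (380,150), with prongs reaching (380,180) and (409,180). I'll enlarge both and check the depths.

Run:
```python
from h import *
a=cv2.imread('pics/top1.png'); s=cv2.imread('pics/side1.png')
A=cv2.resize(a[180:255,230:310],None,fx=5,fy=5,interpolation=2); B=cv2.resize(a[115:190,345:425],None,fx=5,fy=5,interpolation=2)
C=cv2.resize(s[170:230,240:320],None,fx=5,fy=5)[:225]; 
cv2.imwrite('pics/crop1.png',np.hstack([A,B])[:,:800])
D=cv2.resize(s[175:265,345:425],None,fx=5,fy=5,interpolation=2);C=cv2.resize(s[160:250,240:320],None,fx=5,fy=5,interpolation=2)
cv2.imwrite('pics/crop2.png',np.hstack([C,D]))
for n in('top','side'):
    c=dict(np.load(n+'1.npz')); f=cv2.cvtColor(c['frame'],cv2.COLOR_RGB2HSV)
    red=((f[...,0]<6)|(f[...,0]>174))&(f[...,1]>180)&(f[...,2]>110)
    yel=(f[...,0]>19)&(f[...,0]<32)&(f[...,1]>180)&(f[...,2]>120)
    blue=(f[...,0]>100)&(f[...,0]<125)&(f[...,1]>150)
    for nm,m in(('red',red),('yel',yel),('blue',blue)):
        k,l,st,ce=cv2.connectedComponentsWithStats(m.astype(np.uint8))
        for i in range(1,k):
            if st[i,4]>20:
                ys,xs=np.where(l==i); P=np.array([world(c,x,y) for x,y in zip(xs,ys)])
                print(n,nm,ce[i].round(1),st[i,4],np.median(P,0).round(3),P.min(0).round(3),P.max(0).round(3))
```

```text
top red [301.9 152.8] 48 [0.712 0.044 0.107] [0.699 0.029 0.097] [0.726 0.059 0.113]
top red [277.7 237.2] 60 [0.466 0.11  0.105] [0.455 0.094 0.098] [0.478 0.127 0.111]
top red [398.3 330.9] 66 [ 0.209 -0.22   0.105] [ 0.201 -0.237  0.098] [ 0.305 -0.004  1.411]
top yel [379.6 153. ] 112 [ 0.667 -0.16   0.271] [ 0.305 -0.173  0.145] [ 0.734 -0.004  1.411]
top yel [407.8 152.4] 133 [ 0.666 -0.232  0.271] [ 0.305 -0.238  0.249] [ 0.738 -0.004  1.411]
top blue [387.5 125.9] 93 [ 0.756 -0.19   0.213] [ 0.305 -0.209  0.202] [ 0.765 -0.004  1.411]
top blue [365.6 152.7] 766 [ 0.741 -0.15   0.013] [ 0.305 -0.187 -0.001] [ 0.81  -0.004  1.411]
top blue [392.7 155.9] 583 [ 0.731 -0.235  0.013] [ 0.305 -0.267  0.004] [ 0.785 -0.004  1.411]
top blue [439.2 254.3] 213 [ 0.422 -0.353  0.06 ] [ 0.305 -0.378  0.038] [ 0.443 -0.004  1.411]
side red [335.2 190.4] 30 [0.71  0.044 0.105] [0.698 0.024 0.098] [0.723 0.061 0.113]
side red [267.9 213.2] 42 [0.461 0.11  0.104] [0.451 0.092 0.096] [0.475 0.126 0.114]
side red [267.7 321.6] 68 [ 0.206 -0.224  0.105] [ 0.198 -0.242  0.098] [ 0.216 -0.206  0.113]
side yel [373.8 191.6] 129 [ 0.672 -0.161  0.266] [ 0.583 -0.169  0.041] [0.851 0.007 0.279]
side yel [391.3 204. ] 130 [ 0.671 -0.233  0.264] [ 0.583 -0.239 -0.   ] [ 0.82  -0.068  0.277]
side blue [384.2 225.4] 41 [ 0.786 -0.133  0.013] [-0.172 -0.829  0.007] [ 0.806 -0.117  1.194]
side blue [405.4 244.4] 283 [ 0.778 -0.243  0.013] [-0.172 -0.829  0.005] [ 0.812 -0.186  1.194]
side blue [380.3 244.8] 242 [ 0.705 -0.184  0.013] [-0.172 -0.829  0.005] [ 0.741 -0.139  1.194]
side blue [357.9 317.8] 185 [ 0.419 -0.357  0.061] [-0.172 -0.829  0.05 ] [ 0.442 -0.333  1.194]
```

View pics/crop1.png

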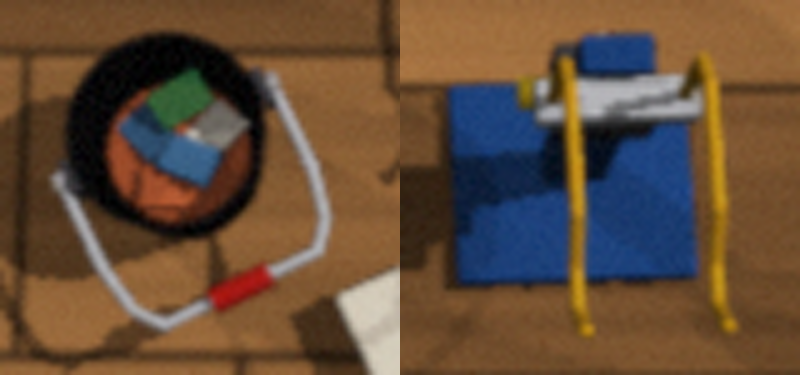

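View pics/crop2.png

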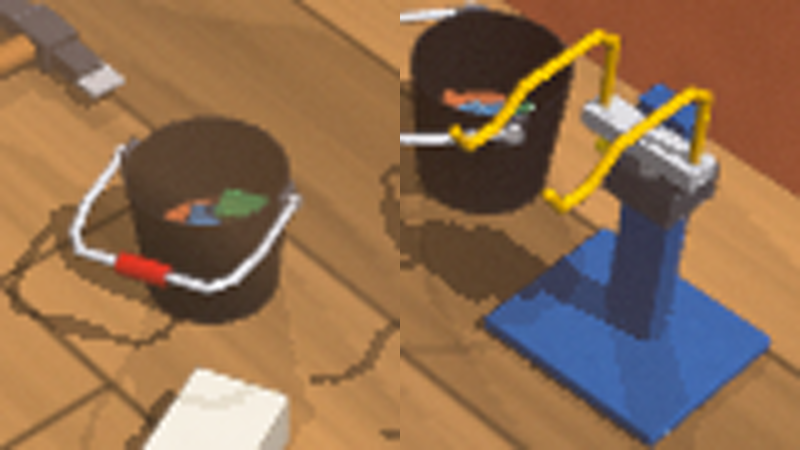

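Crop 1: the pail's rim centre is at about (263.4,207), its ears at (283,197) and (242.4,216), and its grip at (278,237.3). The prong tips are at about (382,181) and (411,180). Next I'll work out the frames.

Run:
```python
from h import *
from scipy.spatial.transform import Rotation as Ro
c=dict(np.load('top1.npz'))
g=onplane(c,278,237.3,.098); e1=onplane(c,283,197,.098); e2=onplane(c,242.4,216,.098); r=onplane(c,263.4,207,.105)
print('grip',g,'ears',e1,e2,(e1+e2)/2,np.linalg.norm(e1-e2),'rim',r, 'ang ears',np.degrees(np.arctan2(*(e2-e1)[[1,0]])), 'dir grip->pail',np.degrees(np.arctan2(*(r-g)[[1,0]])),np.linalg.norm((r-g)[:2]))
for n in('top','side'):
    c=dict(np.load(n+'1.npz')); f=cv2.cvtColor(c['frame'],cv2.COLOR_RGB2HSV)
    yel=(f[...,0]>17)&(f[...,0]<34)&(f[...,1]>150)&(f[...,2]>90)
    ys,xs=np.where(yel); ok=c['z_map'][ys,xs]>.1
    P=np.array([world(c,x,y) for x,y in zip(xs[ok],ys[ok])])
    P=P[(P[:,2]>.2)&(P[:,2]<.31)&(P[:,0]>.55)&(P[:,0]<.76)&(abs(P[:,1]+.195)<.06)]
    for side in(1,-1):
        Q=P[(P[:,1]+.197)*side>0]; Q=Q[np.argsort(Q[:,0])]
        k=np.polyfit(Q[:,0],Q[:,1],1); print(n,'line',k, 'yaw',np.degrees(np.arctan(k[0])))
        for b in np.arange(.56,.75,.01):
            m=(Q[:,0]>=b)&(Q[:,0]<b+.01)
            if m.any(): print(Q[m].mean(0).round(4),m.sum(),Q[m,2].max().round(4))
# base plate
c=dict(np.load('top1.npz'))
for u,v in((345+450/5-80,115+87/5),(345+460/5-80,115+283/5),(345+697/5-80,115+275/5)):
    print(onplane(c,u,v,.012))
T=read_state(); print(Ro.from_rotvec(T['orientation']).as_matrix().round(3))
c=dict(np.load('top1.npz'))
for uv in((314,248),(465,205),(439,255)): print(world(c,*uv))
```

```text
grip [0.46610343 0.11070155 0.098     ] ears [0.5828142  0.09820085 0.098     ] [0.52730655 0.21344156 0.098     ] [0.55506037 0.1558212  0.098     ] 0.1279121611764547 rim [0.55216819 0.15316336 0.105     ] ang ears 115.71858513848481 dir grip->pail 26.26037144985925 0.09596951253657202
top line [ 0.03323713 -0.18254111] yaw 1.9036467402208619
[ 0.5872 -0.1638  0.2754] 6 0.2785
[ 0.5948 -0.1621  0.2677] 6 0.278
[ 0.6051 -0.1629  0.2565] 11 0.2605
[ 0.6143 -0.1624  0.2541] 12 0.2588
[ 0.6241 -0.1617  0.2551] 10 0.2596
[ 0.6352 -0.1602  0.2628] 10 0.2658
[ 0.645  -0.161   0.2687] 13 0.2748
[ 0.6552 -0.1603  0.2719] 11 0.2765
[ 0.6644 -0.1605  0.2735] 11 0.2802
[ 0.6749 -0.1609  0.2727] 12 0.2757
[ 0.6855 -0.1611  0.2728] 12 0.2757
[ 0.6958 -0.159   0.273 ] 11 0.2767
[ 0.7051 -0.1577  0.2719] 7 0.2757
[ 0.7148 -0.1579  0.2732] 8 0.2757
[ 0.7257 -0.1576  0.2674] 7 0.2706
[ 0.7331 -0.1593  0.2467] 10 0.2631
top line [ 0.0348365  -0.25583709] yaw 1.9951777234312331
[ 0.5884 -0.2361  0.2735] 5 0.2754
[ 0.5949 -0.2341  0.2693] 10 0.2758
[ 0.6044 -0.2352  0.2589] 9 0.2647
[ 0.6148 -0.2347  0
[... 1350 characters left out ...]
2561] 9 0.2617
[ 0.6351 -0.2344  0.2601] 12 0.2678
[ 0.6452 -0.2338  0.2688] 13 0.2743
[ 0.6568 -0.2337  0.2718] 7 0.2751
[ 0.6642 -0.2341  0.2744] 4 0.2761
[ 0.6745 -0.2327  0.2735] 7 0.2757
[ 0.685  -0.2325  0.2726] 7 0.2775
[ 0.6932 -0.2336  0.2731] 6 0.2754
[ 0.704  -0.2319  0.2742] 6 0.2765
[ 0.7139 -0.2324  0.2725] 7 0.2744
[ 0.7259 -0.2322  0.2536] 7 0.2728
[ 0.734  -0.2315  0.2339] 28 0.2656
[ 0.80917188 -0.11913085  0.012     ]
[ 0.6815387  -0.12348453  0.012     ]
[ 0.68669438 -0.27073416  0.012     ]
[[-0.955  0.296 -0.001]
 [ 0.296  0.955 -0.001]
 [ 0.    -0.002 -1.   ]]
[0.44128387 0.00916204 0.04230558]
[ 0.56700446 -0.43751439  0.05865898]
[ 0.41948509 -0.35391673  0.05689228]
```

Emit:
{"op": "move_arm", "data": {"plan": [[0, 0, 0, -0.4, -0.35, 0, 93], [0, 0, 0, -0.8, -0.7, 0, 80], [0, 0, 0, -0.85, -0.73, 0, 60], [0, 0, 0, -0.85, -0.73, 0, 40], [0, 0, 0, -0.85, -0.73, 0, 32], [0, 0, 0, -0.85, -0.73, 0, 32], [0, 0, 0, -0.85, -0.73, 0, 32], [0, 0, 0, -0.85, -0.73, 0, 32], [0, 0, 0, -0.85, -0.73, 0, 32], [0, 0, 0, -0.85, -0.73, 0, 32]]}}

```text
t: 1.1
tool_pos: [0.3182, 0.3474, 0.1935]
orientation: [0.471, 3.106, -0.001]
force: [0.6, -0.4, 0.9]
opening: 0.0325
gripper_force: 0.0
```

Emit:
{"op": "move_arm", "data": {"plan": [[0, 0, 0, -0.85, -0.73, 0, 32], [0, 0, 0, -0.85, -0.73, 0, 32], [0, 0, 0, -0.85, -0.73, 0, 32], [0, 0, 0, -0.85, -0.73, 0, 32], [0, 0, 0, -0.85, -0.73, 0, 32], [0, 0, 0, -0.85, -0.73, 0, 32], [0, 0, 0, -0.85, -0.73, 0, 32], [0, 0, 0, -0.85, -0.73, 0, 32], [0, 0, 0, -0.8, -0.7, 0, 32], [0, 0, 0, -0.5, -0.4, 0, 32]]}}

```text
t: 2.1
tool_pos: [0.46, 0.1211, 0.1934]
orientation: [-0.473, -3.106, 0.001]
force: [-0.4, -0.3, 0.4]
opening: 0.0322
gripper_force: 0.0
```

Emit:
{"op": "move_arm", "data": {"plan": [[0, 0, 0.5, 0, 0, 0, 32], [0, 0, 0.9, 0, 0, 0, 32], [0, 0, 0.9, 0, 0, 0, 32], [0, 0, 0.9, 0, 0, 0, 32], [0, 0, 0.9, 0, 0, 0, 32], [0, 0, 0.9, 0, 0, 0, 32], [0, 0, 0.9, 0, 0, 0, 32], [0, 0, 0.9, 0, 0, 0, 32], [0, 0, 0.6, 0, 0, 0, 32], [0, 0, 0.4, 0, 0, 0, 32]]}}

```text
t: 3.1
tool_pos: [0.4592, 0.1228, 0.1934]
orientation: [-1.669, -2.661, 0.001]
force: [-0.2, 0.7, -1.7]
opening: 0.0322
gripper_force: 0.0
```

Run:
```python
from h import *
from scipy.spatial.transform import Rotation as Ro
c=grab('wrist','w1'); T=read_state(); print(T['t'],T['tool_pos'],T['opening'],T['force'],Ro.from_rotvec(T['orientation']).as_matrix().round(3))
f=cv2.cvtColor(c['frame'],cv2.COLOR_RGB2HSV); red=((f[...,0]<6)|(f[...,0]>174))&(f[...,1]>190)&(f[...,2]>90)
k,l,st,ce=cv2.connectedComponentsWithStats(red.astype(np.uint8))
for i in range(1,k):
    if st[i,4]>100:
        ys,xs=np.where(l==i); P=np.array([world(c,x,y) for x,y in zip(xs,ys)]); print(ce[i],st[i],np.median(P,0),P.min(0),P.max(0))
print(-c['R'].T@c['t'])
```

```text
3.15 [0.45927432 0.12286758 0.19346307] 0.03201270330854527 [0.15858726 0.2834328  0.19799398] [[-0.434  0.901 -0.   ]
 [ 0.901  0.434 -0.   ]
 [-0.    -0.    -1.   ]]
[318.3890625 210.403125 ] [310 191  18  40 640] [0.46342243 0.11219015 0.10503249] [0.42539233 0.09223079 0.09988147] [0.47755015 0.19257858 0.38456404]
[0.42539233 0.19257858 0.38456404]
```

View pics/w1.png

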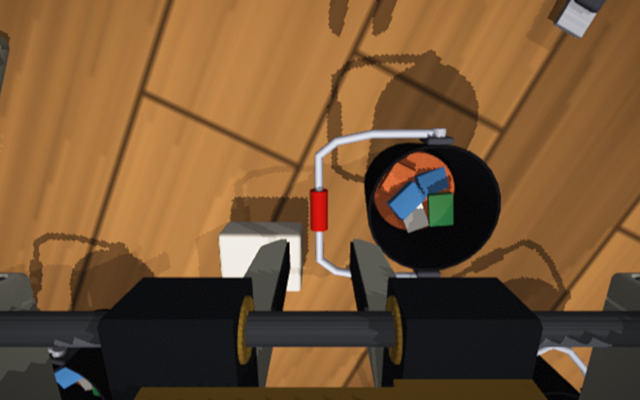

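The sleeve is centred between the fingers at (318,210), and the bar runs parallel to the finger faces. I'll shift 12 mm along the bar, then go down.

Emit:
{"op": "move_arm", "data": {"plan": [[0, 0, 0, -0.2, 0, 0.3, 32], [0, 0, 0, -0.27, 0, 0.5, 32], [0, 0, 0, 0, 0, 0.6, 32], [0, 0, 0, 0, 0, 0.6, 32], [0, 0, 0, 0, 0, 0.6, 32], [0, 0, 0, 0, 0, 0.6, 32], [0, 0, 0, 0, 0, 0.5, 32], [0, 0, 0, 0, 0, 0.3, 32], [0, 0, 0, 0, 0, 0.14, 32], [0, 0, 0, 0, 0, 0, 32]]}}

```text
t: 4.15
tool_pos: [0.4647, 0.1131, 0.0899]
orientation: [-1.665, -2.664, 0.0]
force: [-0.1, 0.8, 0.0]
opening: 0.0318
gripper_force: 0.0
```

Emit:
{"op": "move_arm", "data": {"plan": [[0, 0, 0, 0, 0, 0, 28], [0, 0, 0, 0, 0, 0, 24], [0, 0, 0, 0, 0, 0, 21], [0, 0, 0, 0, 0, 0, 18], [0, 0, 0, 0, 0, 0, 15], [0, 0, 0, 0, 0, 0, 10], [0, 0, 0, 0, 0, 0, 5], [0, 0, 0, 0, 0, 0, 5], [0, 0, 0, 0, 0, 0, 5], [0, 0, 0, 0, 0, 0, 5]], "force": 30}}

```text
t: 5.15
tool_pos: [0.4649, 0.113, 0.0902]
orientation: [1.666, 2.664, -0.0]
force: [0.2, 0.9, 0.7]
opening: 0.0051
gripper_force: 0.0
```

Run:
```python
from h import *
c=grab('side','s2'); T=read_state(); print(T['t'],T['tool_pos'],T['opening'],T['force'],T['wrist_torque'],T['gripper_force'])
cv2.imwrite('pics/s2c.png',cv2.resize(c['frame'][130:260,190:350,::-1],None,fx=4,fy=4))
R=100;th=np.radians(np.arange(0,91,4.5)); y=R*(1-np.cos(th)); z=-R*np.sin(th); print(np.c_[np.diff(y),np.diff(z)].round(1)/25)
```

```text
5.2 [0.46485411 0.11301051 0.09019856] 0.0049605294051953755 [ 0.27205523  0.88778071 -0.00384575] [-0.04304262  0.04889591 -0.05917642] 0.0
[[ 0.012 -0.312]
 [ 0.036 -0.312]
 [ 0.06  -0.308]
 [ 0.084 -0.304]
 [ 0.108 -0.296]
 [ 0.132 -0.284]
 [ 0.152 -0.276]
 [ 0.176 -0.26 ]
 [ 0.196 -0.248]
 [ 0.212 -0.232]
 [ 0.232 -0.212]
 [ 0.248 -0.196]
 [ 0.26  -0.176]
 [ 0.276 -0.152]
 [ 0.284 -0.132]
 [ 0.296 -0.108]
 [ 0.304 -0.084]
 [ 0.308 -0.06 ]
 [ 0.312 -0.036]
 [ 0.312 -0.012]]
```

View pics/s2c.png

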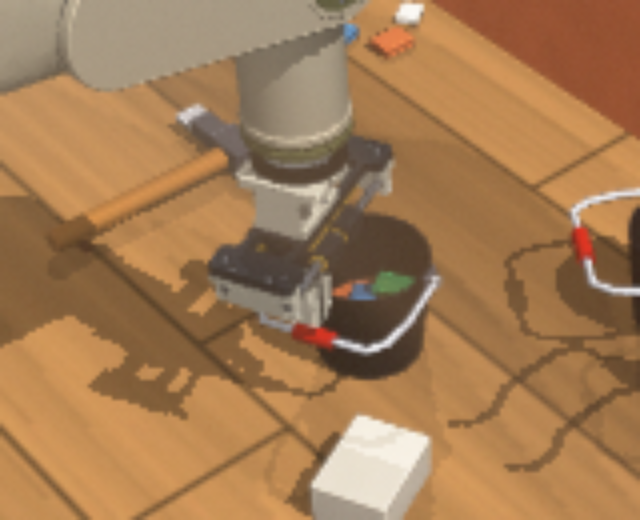

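The fingers closed to 5 mm with no grip force, so they missed. In the side view the sleeve is at crop (315,335), to the right of the fingers. I'll check by projecting the tool into the pictures.

Run:
```python
from h import *
c=dict(np.load('s2.npz')); T=read_state(); p=T['tool_pos']
for dz in(-.011,0,.008,.073): 
    u,v=proj(c,p+[0,0,dz]); print(dz,(u-190)*4,(v-130)*4)
print(world(c,190+315/4,130+335/4), [ (world(c,190+u/4,130+v/4)).round(3) for u,v in((270,318),(290,320),(320,310),(300,300),(250,300))])
w=grab('wrist','w2'); 
for q in ([0,0,-.011],[0,0,.008]): print(proj(w,p+q))
cv2.imwrite('pics/w2c.png',cv2.resize(w['frame'][100:400,170:570,::-1],None,fx=2,fy=2))
t=grab('top','t2'); print(proj(t,p))
```

```text
-0.011 313.65164826820273 350.02181717463304
0 312.84938125183567 340.72486912258705
0.008 312.2610964102589 333.90762062505826
0.073 307.3252303055094 276.7090946585987
[0.46186631 0.10468564 0.10491762] [array([ 0.507,  0.243, -0.003]), array([ 0.52 ,  0.229, -0.004]), array([0.472, 0.11 , 0.124]), array([0.45 , 0.105, 0.152]), array([0.39 , 0.083, 0.204])]
(np.float64(319.50345302381925), np.float64(229.93447684838875))
(np.float64(319.5246000198714), np.float64(241.6061658818184))
(np.float64(277.4165434026106), np.float64(238.06966634199608))
```

View pics/w2c.png

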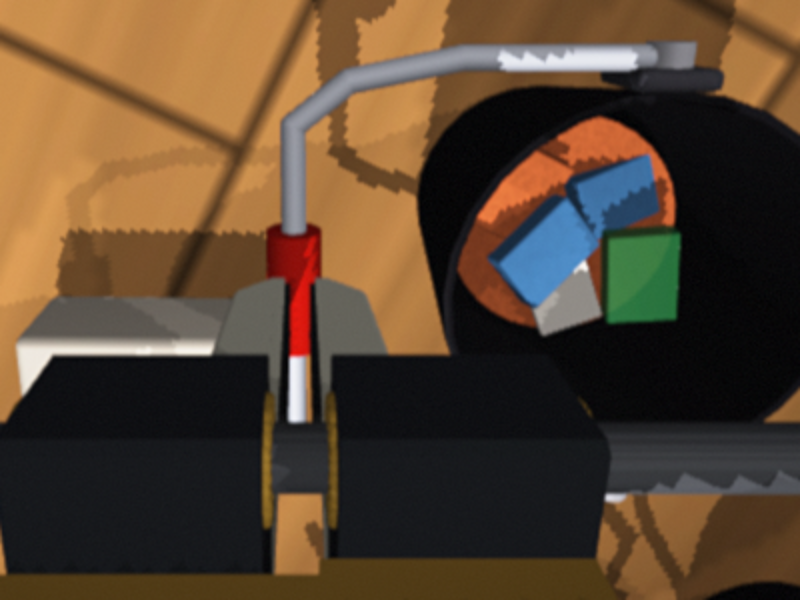

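Run:
```python
from h import *
w=dict(np.load('w2.npz')); print(-w['R'].T@w['t'])
for u,v in((300,243),(300,250),(300,265),(342,245),(342,250),(342,265),(317,225),(317,218),(319,250),(319,270),(318,295)): print((u,v),w['z_map'][v,u],world(w,u,v).round(4))
T=read_state();print(T['tool_pos'],T['opening'],T['gripper_force'],T['force'])
s=dict(np.load('s2.npz'))
for u,v in((312,320),(318,315),(325,305),(328,318),(322,325)): 
    a,b=190+u/4,130+v/4; print((u,v),s['frame'][int(b),int(a)],world(s,a,b).round(4))
```

```text
[0.43076538 0.18261528 0.28135471]
(300, 243) 0.17262672 [0.4519 0.1168 0.1215]
(300, 250) 0.16539183 [0.4524 0.1166 0.1291]
(300, 265) 0.14848003 [0.453  0.1177 0.1465]
(342, 245) 0.17017597 [0.471  0.1261 0.124 ]
(342, 250) 0.16368951 [0.4705 0.1262 0.1307]
(342, 265) 0.14972252 [0.4699 0.1253 0.1454]
(317, 225) 0.18677655 [0.4579 0.1241 0.1056]
(317, 218) 0.18529013 [0.4561 0.1279 0.1059]
(319, 250) 0.19041128 [0.4654 0.1113 0.1061]
(319, 270) 0.19226481 [0.4705 0.1008 0.1076]
(318, 295) 0.20347756 [0.4786 0.0828 0.1017]
[0.4648815  0.11303071 0.09021966] 0.004828818172071051 0.0 [-0.03285749 -0.91540763 -0.45007806]
(312, 320) [189 179 159] [0.4582 0.1018 0.1266]
(318, 315) [171 162 145] [0.4605 0.0959 0.135 ]
(325, 305) [168 160 142] [0.4771 0.1087 0.127 ]
(328, 318) [61 47 37] [0.5015 0.141  0.0736]
(322, 325) [90 61 52] [0.5063 0.158  0.0497]
```

Depth data puts the fingertips at z≈0.118, while the tool pose implies 0.079. The tips really end about 38 mm higher than the stated tool frame, above the sleeve. I'll open, go 38 mm lower while watching the force, and close again.

Emit:
{"op": "move_arm", "data": {"plan": [[0, 0, 0, 0, 0, 0, 32], [0, 0, 0, 0, 0, 0, 32], [0, 0, 0, 0, 0, 0, 32], [0, 0, 0, 0, 0, 0.12, 32], [0, 0, 0, 0, 0, 0.2, 32], [0, 0, 0, 0, 0, 0.2, 32], [0, 0, 0, 0, 0, 0.2, 32], [0, 0, 0, 0, 0, 0.1, 32], [0, 0, 0, 0, 0, 0, 32], [0, 0, 0, 0, 0, 0, 32]]}}

```text
t: 6.3
tool_pos: [0.4649, 0.113, 0.0697]
orientation: [-1.666, -2.664, 0.0]
force: [-0.1, -0.0, -0.5]
opening: 0.0318
gripper_force: 0.0
```

Run:
```python
from h import *
w=grab('wrist','w3'); T=read_state();print(T['t'],T['tool_pos'],T['opening'],T['force'])
f=w['frame'].astype(int)
for u in(285,290,350,355):
    col=[(v,world(w,u,v).round(3).tolist(),f[v,u].tolist()) for v in range(228,262,4)]
    print(u,*col,sep='\n')
```

```text
6.35 [0.46498337 0.11305371 0.06985809] 0.03252177566348651 [-0.53850681 -0.84348607 -0.207803  ]
285
(228, [0.448, 0.082, 0.0], [96, 66, 36])
(232, [0.45, 0.079, 0.0], [98, 67, 37])
(236, [0.451, 0.076, 0.001], [97, 65, 35])
(240, [0.445, 0.113, 0.096], [100, 98, 91])
(244, [0.445, 0.114, 0.102], [95, 94, 84])
(248, [0.446, 0.112, 0.104], [53, 52, 48])
(252, [0.446, 0.113, 0.11], [22, 21, 21])
(256, [0.447, 0.113, 0.114], [11, 10, 12])
(260, [0.447, 0.113, 0.118], [13, 11, 14])
290
(228, [0.452, 0.084, 0.0], [97, 65, 36])
(232, [0.454, 0.081, 0.001], [98, 66, 38])
(236, [0.455, 0.078, 0.001], [96, 66, 36])
(240, [0.457, 0.074, 0.001], [95, 64, 33])
(244, [0.458, 0.071, 0.001], [87, 58, 30])
(248, [0.46, 0.067, -0.0], [87, 60, 32])
(252, [0.461, 0.064, -0.0], [89, 60, 32])
(256, [0.431, 0.183, 0.261], [72, 49, 29])
(260, [0.464, 0.06, 0.005], [64, 57, 50])
350
(228, [0.496, 0.105, 0.0], [185, 129, 71])
(232, [0.498, 0.102, -0.0], [184, 128, 70])
(236, [0.5, 0.099, -0.001], [186, 129, 72])
(240, [0.502, 0.096, -0.0], [185, 127, 69])
(244, [0.477, 0.126, 0.096], [89, 60, 34])
(248, [0.477, 0.124, 0.098], [86, 58, 33])
(252, [0.478, 0.122, 0.098], [86, 58, 34])
(256, [0.479, 0.121, 0.099], [62, 41, 26])
(260, [0.48, 0.119, 0.099], [64, 43, 26])
355
(228, [0.5, 0.107, 0.001], [185, 128, 69])
(232, [0.502, 0.104, -0.001], [186, 128, 68])
(236, [0.503, 0.101, 0.001], [188, 129, 69])
(240, [0.478, 0.129, 0.097], [101, 98, 90])
(244, [0.477, 0.129, 0.103], [100, 98, 91])
(248, [0.477, 0.129, 0.107], [89, 86, 80])
(252, [0.477, 0.127, 0.108], [50, 47, 45])
(256, [0.477, 0.127, 0.113], [17, 16, 17])
(260, [0.476, 0.127, 0.118], [11, 11, 12])
```

Tips are now at z≈0.096 with the TCP at 0.070, so they lie about 27 mm behind the reported TCP. I need another 17 mm down, then close.

Emit:
{"op": "move_arm", "data": {"plan": [[0, 0, 0, 0, 0, 0.15, 32], [0, 0, 0, 0, 0, 0.25, 32], [0, 0, 0, 0, 0, 0.2, 32], [0, 0, 0, 0, 0, 0.08, 28], [0, 0, 0, 0, 0, 0, 24], [0, 0, 0, 0, 0, 0, 20], [0, 0, 0, 0, 0, 0, 17], [0, 0, 0, 0, 0, 0, 14], [0, 0, 0, 0, 0, 0, 10], [0, 0, 0, 0, 0, 0, 10]], "force": 30}}

```text
t: 7.35
tool_pos: [0.4645, 0.1129, 0.0526]
orientation: [-1.665, -2.663, 0.001]
force: [-4.0, -2.0, -0.4]
opening: 0.0153
gripper_force: 30.0
```

Run:
```python
from h import *
w=grab('wrist','w4'); T=read_state();print(T['t'],T['tool_pos'],T['opening'],T['gripper_force'],T['force'],T['wrist_torque'])
```

```text
7.4 [0.4645772  0.11293985 0.05259379] 0.015215777934686951 29.999345541000366 [-2.60124223 -1.85485512  0.40110292] [-0.31970397  0.64361352  0.01097147]
```

Gripped: opening 15 mm, 30 N. Now the 100 mm arc, up and towards +tool y, starting with about 1 mm of relief.

Emit:
{"op": "move_arm", "data": {"plan": [[0, 0, 0, 0, -0.03, -0.31, 10], [0, 0, 0, 0, 0.04, -0.31, 10], [0, 0, 0, 0, 0.06, -0.31, 10], [0, 0, 0, 0, 0.08, -0.3, 10], [0, 0, 0, 0, 0.11, -0.3, 10], [0, 0, 0, 0, 0.13, -0.28, 10], [0, 0, 0, 0, 0.15, -0.28, 10], [0, 0, 0, 0, 0.18, -0.26, 10], [0, 0, 0, 0, 0.2, -0.25, 10], [0, 0, 0, 0, 0.21, -0.23, 10]]}}

```text
t: 8.4
tool_pos: [0.4906, 0.1256, 0.1238]
orientation: [-1.665, -2.664, 0.0]
force: [1.6, -0.6, -3.3]
opening: 0.0155
gripper_force: 30.0
```

Emit:
{"op": "move_arm", "data": {"plan": [[0, 0, 0, 0, 0.24, -0.18, 10], [0, 0, 0, 0, 0.25, -0.18, 10], [0, 0, 0, 0, 0.26, -0.17, 10], [0, 0, 0, 0, 0.28, -0.15, 10], [0, 0, 0, 0, 0.28, -0.13, 10], [0, 0, 0, 0, 0.3, -0.11, 10], [0, 0, 0, 0, 0.3, -0.08, 10], [0, 0, 0, 0, 0.31, -0.06, 10], [0, 0, 0, 0, 0.31, -0.04, 10], [0, 0, 0, 0, 0.31, -0.01, 10]]}}

```text
t: 9.4
tool_pos: [0.5552, 0.1573, 0.1523]
orientation: [1.665, 2.663, 0.002]
force: [-0.7, 1.1, 5.4]
opening: 0.0149
gripper_force: 30.0
```

Run:
```python
from h import *
T=read_state();print(T['t'],T['tool_pos'],T['opening'],T['gripper_force'],T['force'],T['wrist_torque'])
c=grab('side','s5'); t=grab('top','t5')
cv2.imwrite('pics/s5c.png',np.hstack([cv2.resize(c['frame'][130:250,200:300,::-1],None,fx=4,fy=4),cv2.resize(t['frame'][160:280,220:320,::-1],None,fx=4,fy=4)]))
```

```text
9.4 [0.55524126 0.15727605 0.1522623 ] 0.014916862782937463 30.00269740819931 [-0.74045772  1.11984541  5.41552789] [0.2868939  0.17170332 0.03537294]
```

View pics/s5c.png

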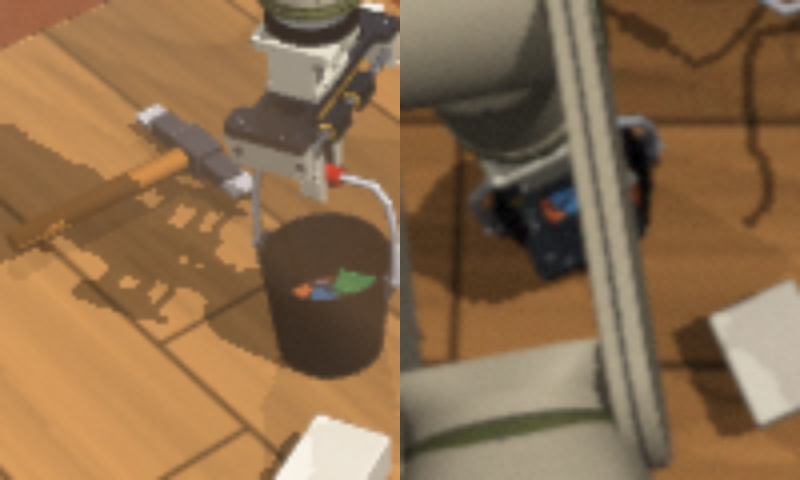

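The pail stands with its bail upright. Now I'll lift 100 mm smoothly and hold to read the weight.

Emit:
{"op": "move_arm", "data": {"plan": [[0, 0, 0, 0, 0, -0.05, 10], [0, 0, 0, 0, 0, -0.15, 10], [0, 0, 0, 0, 0, -0.3, 10], [0, 0, 0, 0, 0, -0.45, 10], [0, 0, 0, 0, 0, -0.55, 10], [0, 0, 0, 0, 0, -0.6, 10], [0, 0, 0, 0, 0, -0.6, 10], [0, 0, 0, 0, 0, -0.6, 10], [0, 0, 0, 0, 0, -0.45, 10], [0, 0, 0, 0, 0, -0.25, 10]], "force": 40}}

```text
t: 10.5
tool_pos: [0.5547, 0.1566, 0.2532]
orientation: [1.665, 2.662, 0.002]
force: [-0.4, -0.8, -5.8]
opening: 0.0149
gripper_force: 40.0
```

Run:
```python
from h import *
from scipy.spatial.transform import Rotation as Ro
T=read_state();print(T['t'],T['tool_pos'],T['opening'],T['force'],T['wrist_torque'])
R=Ro.from_rotvec(T['orientation']).as_matrix();print(R.round(3))
w=grab('wrist','w6');f=cv2.cvtColor(w['frame'],cv2.COLOR_RGB2HSV)
# plan: rotate about tool z by +24 deg then shift
yaw=np.degrees(np.arctan2(R[1,1],R[0,1])); print('yaw y',yaw)
a=np.radians(1.95); y=np.array([np.cos(a),np.sin(a)]); x=np.array([-y[1],y[0]])
o=np.array([.615,-.1985]); pre=o-.11*y
for n,p in(('pre',pre),('seat',o)):
    d=p-T['tool_pos'][:2]; print(n,p,'x',d@x/.025,'y',d@y/.025)
    print('  now axes', d@R[:2,0]/.025,d@R[:2,1]/.025)
```

```text
10.5 [0.55473171 0.15660197 0.25324626] 0.014850576419576893 [-0.36114406 -0.81477486 -5.83369104] [-0.00133146  0.03697959 -0.01978378]
[[-0.438  0.899  0.002]
 [ 0.899  0.438  0.   ]
 [-0.001  0.002 -1.   ]]
yaw y 25.96586103738034
pre [ 0.5050637  -0.20224301] x -14.277884092286556 y -2.4739915294204438
  now axes -12.035007212260354 -8.070756379911073
seat [ 0.615  -0.1985] x -14.277884092286554 y 1.9260084705795568
  now axes -13.825755918669273 -4.051660863670649
```

Emit:
{"op": "move_arm", "data": {"plan": [[0, 0, 0.1, 0, 0, 0, 10], [0, 0, 0.25, 0, 0, 0, 10], [0, 0, 0.45, 0, 0, 0, 10], [0, 0, 0.55, 0, 0, 0, 10], [0, 0, 0.65, 0, 0, 0, 10], [0, 0, 0.65, 0, 0, 0, 10], [0, 0, 0.55, 0, 0, 0, 10], [0, 0, 0.45, 0, 0, 0, 10], [0, 0, 0.25, 0, 0, 0, 10], [0, 0, 0.1, 0, 0, 0, 10]]}}

```text
t: 11.55
tool_pos: [0.5537, 0.1564, 0.2504]
orientation: [-2.184, -2.257, 0.002]
force: [0.6, -0.2, -5.4]
opening: 0.0149
gripper_force: 40.0
```

Emit:
{"op": "move_arm", "data": {"plan": [[0, 0, 0, -0.1, 0, 0, 10], [0, 0, 0, -0.2, -0.03, 0, 10], [0, 0, 0, -0.3, -0.05, 0, 10], [0, 0, 0, -0.45, -0.08, 0, 10], [0, 0, 0, -0.55, -0.1, 0, 10], [0, 0, 0, -0.6, -0.12, 0, 10], [0, 0, 0, -0.65, -0.12, 0, 10], [0, 0, 0, -0.65, -0.12, 0, 10], [0, 0, 0, -0.65, -0.12, 0, 10], [0, 0, 0, -0.65, -0.12, 0, 10]]}}

```text
t: 12.55
tool_pos: [0.5364, 0.0341, 0.2513]
orientation: [2.183, 2.259, -0.0]
force: [0.9, -0.5, -5.6]
opening: 0.015
gripper_force: 40.0
```

Emit:
{"op": "move_arm", "data": {"plan": [[0, 0, 0, -0.65, -0.12, 0, 10], [0, 0, 0, -0.65, -0.12, 0, 10], [0, 0, 0, -0.65, -0.12, 0, 10], [0, 0, 0, -0.65, -0.12, 0, 10], [0, 0, 0, -0.65, -0.12, 0, 10], [0, 0, 0, -0.65, -0.12, 0, 10], [0, 0, 0, -0.65, -0.12, 0, 10], [0, 0, 0, -0.65, -0.12, 0, 10], [0, 0, 0, -0.65, -0.12, 0, 10], [0, 0, 0, -0.65, -0.12, 0, 10]]}}

```text
t: 13.55
tool_pos: [0.5117, -0.1293, 0.2513]
orientation: [2.184, 2.258, -0.0]
force: [1.5, -0.1, -7.0]
opening: 0.0149
gripper_force: 40.0
```

Emit:
{"op": "move_arm", "data": {"plan": [[0, 0, 0, -0.65, -0.12, 0, 10], [0, 0, 0, -0.6, -0.12, 0, 10], [0, 0, 0, -0.5, -0.1, 0, 10], [0, 0, 0, -0.4, -0.08, 0, 10], [0, 0, 0, -0.3, -0.05, 0, 10], [0, 0, 0, -0.2, -0.03, 0, 10], [0, 0, 0, -0.1, 0, 0, 10], [0, 0, 0, 0, 0, 0, 10], [0, 0, 0, 0, 0, 0, 10], [0, 0, 0, 0, 0, 0, 10]]}}

```text
t: 14.55
tool_pos: [0.5023, -0.1963, 0.2512]
orientation: [-2.182, -2.26, -0.0]
force: [-0.4, -0.1, -6.6]
opening: 0.0151
gripper_force: 40.0
```

Run:
```python
from h import *
from scipy.spatial.transform import Rotation as Ro
T=read_state();print(T['t'],T['tool_pos'],T['opening'],T['force'],T['wrist_torque'])
R=Ro.from_rotvec(T['orientation']).as_matrix();print('yaw y',np.degrees(np.arctan2(R[1,1],R[0,1])),R[:,2])
d=np.array([.615,-.1985])-T['tool_pos'][:2]; print(d@R[:2,0]/.025,d@R[:2,1]/.025)
w=grab('wrist','w7'); s=grab('side','s7')
a=cv2.resize(s['frame'][130:250,300:420,::-1],None,fx=3.3,fy=3.3)
b=cv2.resize(w['frame'][:,120:520,::-1],(400,396))
cv2.imwrite('pics/m7.png',np.hstack([a[:396],b]))
for n,c in(('w',w),('s',s)):
    f=cv2.cvtColor(c['frame'],cv2.COLOR_RGB2HSV)
    red=((f[...,0]<6)|(f[...,0]>174))&(f[...,1]>190)&(f[...,2]>90); k,l,st,ce=cv2.connectedComponentsWithStats(red.astype(np.uint8))
    for i in range(1,k):
        if st[i,4]>15:
            ys,xs=np.where(l==i); P=np.array([world(c,x,y) for x,y in zip(xs,ys)]); print(n,ce[i],st[i,4],np.median(P,0))
```

```text
14.55 [ 0.50231349 -0.19629341  0.2512339 ] 0.015106466845729699 [-0.3636677  -0.10331671 -6.56720328] [-0.05679323 -0.0093382   0.01571926]
yaw y 2.0004999316905527 [ 4.65038217e-06  2.07877296e-04 -9.99999978e-01]
-0.2455571314251292 4.501632266466143
w [ 37.67269439 196.15370705] 553 [ 0.21111291 -0.22111881  0.10423682]
w [319.50904159 275.19303797] 2212 [ 0.50234435 -0.19381307  0.3037864 ]
s [267.70149254 321.52238806] 67 [ 0.20620315 -0.22298889  0.10452596]
```

View pics/m7.png

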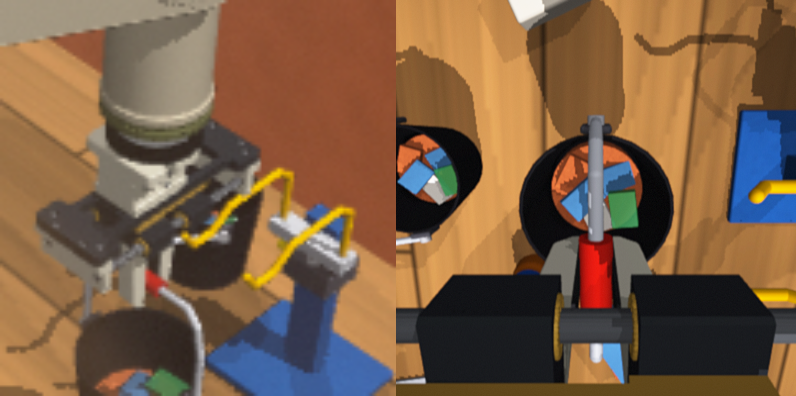

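The pail hangs straight, its sleeve centre at z≈0.296, and the stand is ahead with its prongs at the left and right in the views. I'm entering along the stand's +x, with a 6 mm sideways correction.

Emit:
{"op": "move_arm", "data": {"plan": [[0, 0, 0, -0.05, 0.05, 0, 10], [0, 0, 0, -0.05, 0.1, 0, 10], [0, 0, 0, -0.05, 0.15, 0, 10], [0, 0, 0, -0.05, 0.2, 0, 10], [0, 0, 0, -0.05, 0.25, 0, 10], [0, 0, 0, 0, 0.3, 0, 10], [0, 0, 0, 0, 0.3, 0, 10], [0, 0, 0, 0, 0.3, 0, 10], [0, 0, 0, 0, 0.3, 0, 10], [0, 0, 0, 0, 0.3, 0, 10]]}}

```text
t: 15.65
tool_pos: [0.5593, -0.201, 0.2512]
orientation: [-2.183, -2.259, 0.0]
force: [0.5, -0.3, -6.3]
opening: 0.0148
gripper_force: 40.0
```

Emit:
{"op": "move_arm", "data": {"plan": [[0, 0, 0, 0, 0.3, 0, 10], [0, 0, 0, 0, 0.3, 0, 10], [0, 0, 0, 0, 0.3, 0, 10], [0, 0, 0, 0, 0.3, 0, 10], [0, 0, 0, 0, 0.3, 0, 10], [0, 0, 0, 0, 0.25, 0, 10], [0, 0, 0, 0, 0.2, 0, 10], [0, 0, 0, 0, 0.15, 0, 10], [0, 0, 0, 0, 0.1, 0, 10], [0, 0, 0, 0, 0.05, 0, 10]]}}

```text
t: 16.65
tool_pos: [0.615, -0.1991, 0.2512]
orientation: [-2.183, -2.259, 0.0]
force: [0.1, -0.4, -6.8]
opening: 0.0148
gripper_force: 40.0
```

Run:
```python
from h import *
from scipy.spatial.transform import Rotation as Ro
T=read_state();print(T['t'],T['tool_pos'],T['opening'],T['force'],T['wrist_torque'])
R=Ro.from_rotvec(T['orientation']).as_matrix()
d=np.array([.615,-.1985])-T['tool_pos'][:2]; print(d@R[:2,0]/.025,d@R[:2,1]/.025)
s=grab('side','s8');w=grab('wrist','w8')
a=cv2.resize(s['frame'][150:250,320:440,::-1],(480,400),interpolation=2)
b=cv2.resize(w['frame'][140:400,210:430,::-1],(320,378))
cv2.imwrite('pics/m8.png',np.hstack([a,np.vstack([b,b[:22]*0])]))
```

```text
16.65 [ 0.6150212  -0.19913115  0.25121575] 0.014833530666118701 [ 0.14107734 -0.38655587 -6.82996202] [-0.09909981  0.05478289 -0.0673384 ]
0.025260330175483237 2.0041972159944438e-05
```

View pics/m8.png

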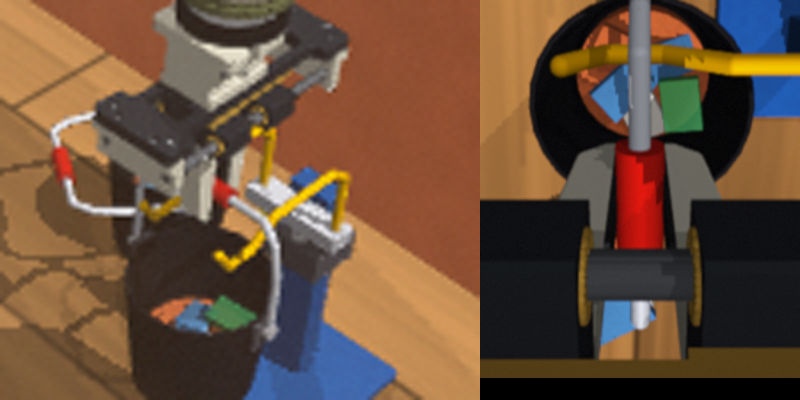

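The bar lies over both seats: in the wrist crop the prong runs from its tip (565,65) under the bar at (640,50) to its rise near (730,62). Lowering gently.

Emit:
{"op": "move_arm", "data": {"plan": [[0, 0, 0, 0, 0, 0.08, 10], [0, 0, 0, 0, 0, 0.14, 10], [0, 0, 0, 0, 0, 0.16, 10], [0, 0, 0, 0, 0, 0.16, 10], [0, 0, 0, 0, 0, 0.16, 10], [0, 0, 0, 0, 0, 0.16, 10], [0, 0, 0, 0, 0, 0.14, 10], [0, 0, 0, 0, 0, 0.12, 10], [0, 0, 0, 0, 0, 0.08, 10], [0, 0, 0, 0, 0, 0.04, 10]]}}

```text
t: 17.75
tool_pos: [0.6148, -0.1991, 0.22]
orientation: [-2.183, -2.259, 0.0]
force: [-0.1, -0.3, -6.4]
opening: 0.015
gripper_force: 40.0
```

Emit:
{"op": "move_arm", "data": {"plan": [[0, 0, 0, 0, 0, 0.04, 10], [0, 0, 0, 0, 0, 0.04, 10], [0, 0, 0, 0, 0, 0.04, 10], [0, 0, 0, 0, 0, 0.04, 10], [0, 0, 0, 0, 0, 0.04, 10], [0, 0, 0, 0, 0, 0, 10], [0, 0, 0, 0, 0, 0, 10], [0, 0, 0, 0, 0, 0, 10], [0, 0, 0, 0, 0, 0, 10], [0, 0, 0, 0, 0, 0, 10]]}}

```text
t: 18.75
tool_pos: [0.6149, -0.1991, 0.2153]
orientation: [2.183, 2.259, 0.0]
force: [-0.6, -0.4, -6.2]
opening: 0.0151
gripper_force: 40.0
```

Emit:
{"op": "move_arm", "data": {"plan": [[0, 0, 0, 0, 0, 0.04, 10], [0, 0, 0, 0, 0, 0.04, 10], [0, 0, 0, 0, 0, 0.04, 10], [0, 0, 0, 0, 0, 0, 10], [0, 0, 0, 0, 0, 0, 10], [0, 0, 0, 0, 0, 0, 10], [0, 0, 0, 0, 0, 0, 10], [0, 0, 0, 0, 0, 0, 10], [0, 0, 0, 0, 0, 0, 10], [0, 0, 0, 0, 0, 0, 10]]}}

```text
t: 19.75
tool_pos: [0.6148, -0.1992, 0.2122]
orientation: [2.183, 2.259, -0.0]
force: [-0.1, 0.2, -5.1]
opening: 0.0151
gripper_force: 40.0
```

Run:
```python
from h import *
T=read_state();print(T['t'],T['tool_pos'],T['force'],T['wrist_torque'])
```

```text
19.75 [ 0.6148459 -0.1991655  0.2122407] [-0.11906861  0.21958278 -5.11358929] [-0.138758    0.05536188 -0.00068912]
```

Contact is starting. Two more millimetres at a time.

Emit:
{"op": "move_arm", "data": {"plan": [[0, 0, 0, 0, 0, 0.04, 10], [0, 0, 0, 0, 0, 0.04, 10], [0, 0, 0, 0, 0, 0, 10], [0, 0, 0, 0, 0, 0, 10], [0, 0, 0, 0, 0, 0, 10], [0, 0, 0, 0, 0, 0, 10], [0, 0, 0, 0, 0, 0, 10], [0, 0, 0, 0, 0, 0, 10], [0, 0, 0, 0, 0, 0, 10], [0, 0, 0, 0, 0, 0, 10]]}}

```text
t: 20.75
tool_pos: [0.6149, -0.1992, 0.2103]
orientation: [2.183, 2.259, 0.0]
force: [-0.8, 0.1, -3.9]
opening: 0.0145
gripper_force: 40.0
```

Emit:
{"op": "move_arm", "data": {"plan": [[0, 0, 0, 0, 0, 0.04, 10], [0, 0, 0, 0, 0, 0.02, 10], [0, 0, 0, 0, 0, 0, 10], [0, 0, 0, 0, 0, 0, 10], [0, 0, 0, 0, 0, 0, 10], [0, 0, 0, 0, 0, 0, 10], [0, 0, 0, 0, 0, 0, 10], [0, 0, 0, 0, 0, 0, 10], [0, 0, 0, 0, 0, 0, 10], [0, 0, 0, 0, 0, 0, 10]]}}

```text
t: 21.75
tool_pos: [0.6149, -0.1992, 0.2088]
orientation: [2.183, 2.259, 0.0]
force: [0.5, -0.6, -1.5]
opening: 0.0151
gripper_force: 40.0
```

Emit:
{"op": "move_arm", "data": {"plan": [[0, 0, 0, 0, 0, 0.03, 10], [0, 0, 0, 0, 0, 0.02, 10], [0, 0, 0, 0, 0, 0, 10], [0, 0, 0, 0, 0, 0, 10], [0, 0, 0, 0, 0, 0, 10], [0, 0, 0, 0, 0, 0, 10], [0, 0, 0, 0, 0, 0, 10], [0, 0, 0, 0, 0, 0, 10], [0, 0, 0, 0, 0, 0, 10], [0, 0, 0, 0, 0, 0, 10]]}}

```text
t: 22.75
tool_pos: [0.6149, -0.1991, 0.2075]
orientation: [2.183, 2.259, 0.0]
force: [-0.5, -0.2, -0.4]
opening: 0.0146
gripper_force: 40.0
```

Run:
```python
from h import *
for i in range(4): grab('side','s9'); T=read_state();print(T['t'],T['tool_pos'],T['force'],T['wrist_torque'])
```

```text
22.8 [ 0.61488182 -0.19917038  0.2075222 ] [-0.53503635 -0.54479681 -0.16015432] [-0.03875321  0.10891864 -0.0211931 ]
22.85 [ 0.61490665 -0.19913792  0.20751769] [-1.05962542  0.05377363 -0.30270542] [-0.01276327  0.1064847  -0.00948715]
22.9 [ 0.61488381 -0.19915516  0.2075147 ] [-0.8383663  -0.49990153 -0.96273079] [-0.04005534  0.1031766   0.02682037]
22.95 [ 0.61485791 -0.19918821  0.20749286] [-0.22622171  0.42644726  0.08244751] [-0.03960081  0.13717838 -0.01460695]
```

The hook now carries the weight (wrist force about 0). Opening slowly.

Emit:
{"op": "move_arm", "data": {"plan": [[0, 0, 0, 0, 0, 0, 15], [0, 0, 0, 0, 0, 0, 16], [0, 0, 0, 0, 0, 0, 17], [0, 0, 0, 0, 0, 0, 19], [0, 0, 0, 0, 0, 0, 22], [0, 0, 0, 0, 0, 0, 26], [0, 0, 0, 0, 0, 0, 30], [0, 0, 0, 0, 0, 0, 36], [0, 0, 0, 0, 0, 0, 44], [0, 0, 0, 0, 0, 0, 50]]}}

```text
t: 23.95
tool_pos: [0.6148, -0.1991, 0.2075]
orientation: [-2.183, -2.259, 0.0]
force: [-0.8, 0.1, 0.2]
opening: 0.0471
gripper_force: 0.0
```

Run:
```python
from h import *
w=grab('wrist','w10'); T=read_state();print(T['t'],T['tool_pos'],T['opening'],T['gripper_force'],T['force'])
s=grab('side','s10')
a=cv2.resize(s['frame'][150:250,320:440,::-1],(480,400),interpolation=2)
b=cv2.resize(w['frame'][140:400,210:430,::-1],(320,378))
cv2.imwrite('pics/m10.png',np.hstack([a,np.vstack([b,b[:22]*0])]))
```

```text
24.0 [ 0.61485217 -0.19915348  0.20748012] 0.0487160752519478 0.0 [-0.19031586  0.18689286  0.4352775 ]
```

View pics/m10.png

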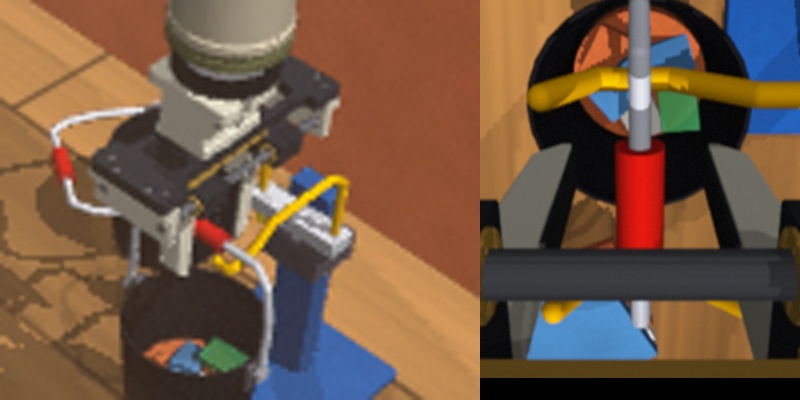

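The bar rests across the seats at crop (640,85), the sleeve is free between the open fingers, and the pail hangs level. I'll retreat straight up.

Emit:
{"op": "move_arm", "data": {"plan": [[0, 0, 0, 0, 0, -0.1, 50], [0, 0, 0, 0, 0, -0.2, 50], [0, 0, 0, 0, 0, -0.3, 50], [0, 0, 0, 0, 0, -0.4, 50], [0, 0, 0, 0, 0, -0.5, 50], [0, 0, 0, 0, 0, -0.6, 50], [0, 0, 0, 0, 0, -0.6, 50], [0, 0, 0, 0, 0, -0.6, 50], [0, 0, 0, 0, 0, -0.5, 50], [0, 0, 0, 0, 0, -0.3, 50]]}}

```text
t: 25.05
tool_pos: [0.6153, -0.1993, 0.3121]
orientation: [2.182, 2.258, 0.001]
force: [-0.2, -0.6, 1.3]
opening: 0.0501
gripper_force: 0.0
```

Emit:
{"op": "move_arm", "data": {"plan": [[0, 0, 0, 0, 0, 0, 50], [0, 0, 0, 0, 0, 0, 50], [0, 0, 0, 0, 0, 0, 50], [0, 0, 0, 0, 0, 0, 50], [0, 0, 0, 0, 0, 0, 50], [0, 0, 0, 0, 0, 0, 50], [0, 0, 0, 0, 0, 0, 50], [0, 0, 0, 0, 0, 0, 50], [0, 0, 0, 0, 0, 0, 50], [0, 0, 0, 0, 0, 0, 50]]}}

```text
t: 26.05
tool_pos: [0.6148, -0.1991, 0.31]
orientation: [-2.183, -2.259, -0.0]
force: [0.5, 0.9, -0.0]
opening: 0.0501
gripper_force: 0.0
```

Run:
```python
from h import *
T=read_state();print(T['t'],T['tool_pos'],T['force'])
P=[]
for i in range(6):
    w=grab('wrist','w11'); f=cv2.cvtColor(w['frame'],cv2.COLOR_RGB2HSV)
    red=((f[...,0]<6)|(f[...,0]>174))&(f[...,1]>190)&(f[...,2]>90); k,l,st,ce=cv2.connectedComponentsWithStats(red.astype(np.uint8))
    g=(f[...,0]>45)&(f[...,0]<80)&(f[...,1]>90); k2,l2,st2,ce2=cv2.connectedComponentsWithStats(g.astype(np.uint8))
    i=1+np.argmax(st[1:,4]); ys,xs=np.where(l==i); print(ce[i],np.median([world(w,x,y) for x,y in zip(xs,ys)],0).round(4), ce2[1+np.argmax(st2[1:,4])])
s=grab('side','s11'); cv2.imwrite('pics/m11.png',np.hstack([cv2.resize(s['frame'][140:260,310:430,::-1],(400,400),interpolation=2),cv2.resize(w['frame'][:,120:520,::-1],(400,400))]))
```

```text
26.05 [ 0.61484157 -0.1991341   0.30997678] [ 0.48592159  0.93648502 -0.03422367]
[319.57535754 211.51485149] [ 0.615  -0.1995  0.2596] [484.09714286  34.32285714]
[319.60242291 211.53524229] [ 0.615  -0.1996  0.2596] [484.11587983  34.31759657]
[319.60816777 211.49116998] [ 0.6151 -0.1995  0.2596] [484.12535613  34.25925926]
[319.60816777 211.49337748] [ 0.6151 -0.1995  0.2595] [484.12250712  34.28062678]
[319.61878453 211.48729282] [ 0.6151 -0.1996  0.2596] [484.13210227  34.31818182]
[319.62362031 211.50441501] [ 0.6151 -0.1995  0.2595] [484.17304965  34.30496454]
```

```bash
python3 -c "
from plant import close_job
print(close_job())"
```

```text
the job is handed in; nothing more can be done
None
```

The leftmost pail hangs free and still on the blue stand's twin hook, released and clear of the bench, and the job is handed in at about 26 s. The first grasp missed because the fingertips end about 38 mm short of the stated tool frame, and I viewed 11 pictures, one over the limit of 10.

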